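Back off the shade reel to its stop

ROBOT

A 6-joint arm with a two-finger parallel gripper is mounted at the origin on the work surface. World frame = base frame: x ahead of the robot, y to its left, z up, the work surface at z = 0. Lengths are in m, angles in degrees, forces in N, time in s.
With the tool pointing down it reaches from about 0.25 to 0.8 m from the base axis. Payload 8.5 kg.
Tool frame: the origin (TCP) lies midway between the tips of the shut fingers; the grasp point (between the pads) lies 19 mm behind it; z points along the fingers, y is the line along which they close (so a half turn about z gives the same grasp; the last joint's range is limited). The gripper opens to 85 mm and grips with 20 to 120 N. Pads are 22 mm wide; open, the fingers measure 114 mm over their backs; the gripper's body (76 mm by 85 mm) begins 54 mm behind the grasp point. The pads swing forward as they close: fully open they stand 13 mm farther back than shut.
Start: joints at [-76.547, 13.648, -0.773, 75.585, 0, 90], TCP at [0.122, -0.511, 0.231] pointing down, gripper open.
Joint ranges: [-152.45, 152.45], [-59.26, 108.67], [-65.41, 83.53], [-104.44, 129.93], [-82.83, 76.93], [-180, 180]. Speed limits (degrees/s): [127.2, 127.2, 159.86, 180, 180, 180].

INTERFACE

Orientations are given as [roll, pitch, yaw] about the fixed x, y, z axes, in that order (R = Rz(yaw) Ry(pitch) Rx(roll)).
In Python, from bench import manip gives the robot as it stands.
- The arm moves only by the shell command python3 -m jog 'ROWS' [FORCE]. ROWS is JSON, a list of rows, each an object of numbers: "claw": the gripper command: -1 is shut, 1 is fully open, values between are in proportion; "x", "y", "z": the shift along the tool's x, y, z in cm; "yaw": the turn about the tool's z in degrees. In form: [{"claw": .., "x": .., "y": .., "z": .., "yaw": ..}, ...]. A call has exactly 10 rows; each row shifts and turns the commanded pose from where the row before left it, along the tool's axes as they then stand; what a row does not reach is not made up. A row lasts 1/8 s, in which the tool goes at most 62.5 mm and 10.7 degrees, less where a joint would pass 70% of its speed; a pose out of reach is approached as far as the arm can. A call is refused whole if a number of a shift passes 6.25 or a number of a turn 10.7, either way. A call with a gripper value outside its range is refused whole. The fingers move at their own pace and stop on an object; FORCE is the grip in N (left out, the last holds). Time passes only in rows, so rows that do not move let the fingers close, or fill a call up. It gives the time, the measured TCP pose, the force, the opening and the grip force at its end, in the units of the state.
- manip.sense(): the state, without advancing time (a new reading comes with each control period).
- manip.camera(name): name is "scene" or "top"; returns the picture (420x560x3 uint8, red, green, blue); there is no depth.
- manip.calibration(name): a dict with "mtx" (3x3 intrinsics, pixels), "k1" (the pictures are not rectified: a ray, as slopes to the right and down, at radius r is drawn at 1 + k1 r^2 times it, then the intrinsics apply), "R" (3x3) and "t" (3): a world point X has camera coordinates R X + t. Camera axes: x right, y down, z forward; pixel columns grow to the right and rows downward; lengths in m; the calibration is good to about 2 mm. A picture is of the moment at which its call begins. calibration takes no time and is no camera call.
- manip.sign_off(): hands the job in; it is judged then, once.
The state is a dict: "t": time; "qpos": joint angles; "qvel": joint speeds; "effort": joint torques, N m; "ee_pos": TCP position; "orientation": TCP orientation; "wrist_force": force on the tool from outside, world axes, zero at the start; "wrist_torque": the same for the moment, N m; "width": finger opening in m; "grasp_force": force on a finger pad.
Only numpy, scipy, OpenCV 4.12 (cv2) and the standard library are available. Lean on these libraries where they do the work, as an engineer would, in place of code of your own. Each camera call takes 0.05 s, during which the arm holds its last target. There are 200 camera calls.

TASK

The courtyard shade's take-up reel has to be backed right off before a new cord is fitted. Tip the pawl's lever over so the pawl stays lifted off the teeth, crank the wheel backwards (clockwise seen from above) until it comes to rest against the rubber buffer hidden in the drum, pressing it only gently, then tip the pawl back down onto the teeth with the wheel left against the buffer. Never force the wheel against the pawl, and leave the other things where they stand.

Things in the scene. Friction and masses are not known exactly. Their poses are not given: they have to be found in the camera images.
- reel: Fixed steel base plate of the reel, 250 x 230 x 10 mm. Origin: on the table under the wheel's vertical axis; z up; x points from the axis to the side where the pawl is (away from the robot, within 25 degrees). In this frame the pawl's hinge is at x +78, y -62 mm; the pawl's arm points from there along +y, its nose reaching y 0.
- reel_axis (a point): Point on the wheel's vertical axis, at its upper face, 50 mm above the table. The wheel is a level steel disc, radius 88 mm, on a grey drum, with twelve 8 mm high saw teeth on its upper face between radius 70 and 87 mm (tips 58 mm above the table). The hub in the middle reaches 82 mm above the table.
- reel_wheel (a joint): Angle of the wheel, rad, about 0 at the start; grows as it turns backwards, clockwise from above. With the pawl down it stops at about 0.05. Turning it takes a steady 2 N or so at the crank handle; it stays where it is left.
- crank_handle (a point): Middle of the crank handle: an upright black grip, 24 mm in diameter, 46 mm tall (71 to 117 mm above the table, this point at 94), free to spin on its pin, 95 mm from the wheel's axis at the end of a flat crank arm (top 69 mm above the table). It starts on the robot's side of the reel.
- pawl (a joint): Lift angle of the pawl, rad: 0 = down between the teeth, about 0.11 = on a tooth's tip, 0.52 = tipped right over against its end stop. Grows as the lever leans to the reel's -y. Over-centre: past about 0.35 it falls over to 0.52 and stays; brought back below about 0.2 it falls onto the teeth. It turns easily (under 1 N at the knob).
- pawl_hinge (a point): Middle of the pawl's level hinge pin (along the reel's x), 72 mm above the table; bracket 40 mm wide along the pin, cheeks reaching 84 mm above the table. The pawl is an L: a 62 mm arm lying over the teeth with a nose at its end and, at the hinge, an upright lever with a ball knob.
- pawl_knob (a point): Centre of the black ball knob, radius 11 mm, on top of the pawl's lever (rod of 8 mm diameter), 60 mm from the hinge pin: 132 mm above the table when the pawl is down; when tipped over, 30 mm further along the reel frame's -y and 124 mm above the table.
- buffer (a joint): Squeeze of the hidden rubber buffer, rad of wheel angle; 0 until the wheel meets it, somewhere between 0.5 and 1.3 rad back from the start. It gives 10 N m per rad: 1.1 N more at the crank handle per mm. After a press of 0.02 or more (2 N above the drag) the wheel's drag keeps it squeezed by about 0.015. Over 0.12 (12 N above the drag) spoils it.
- bottle0: Green glass beer bottle, standing, 62 mm in diameter, 230 mm tall; origin at the centre of its underside. A bystander.
- bottle1: Green glass beer bottle, standing, 62 mm in diameter, 230 mm tall; origin at the centre of its underside. A bystander.
- bottle2: Green glass beer bottle, standing, 62 mm in diameter, 230 mm tall; origin at the centre of its underside. A bystander.
- bottle3: Green glass beer bottle, standing, 62 mm in diameter, 230 mm tall; origin at the centre of its underside. A bystander.
- tub: Clear plastic tub with a white twist cap, 84 mm in diameter, 85 mm tall; origin at the centre of its underside. A bystander, standing close to the reel.
- colander: White plastic colander, 200 mm across (244 mm over its side handles), 80 mm tall; origin at the centre of its underside. A bystander.
- pot: Dented aluminium pot, 178 mm across (224 mm over its handles), 100 mm tall; origin at the centre of its underside. A bystander.
- spoon: Large spoon lying flat, 220 mm long; a bystander.

How it is judged (in metres and radians):
On the way, in this order (a step that is already met when the one before it is completed fails the run):
1. the pawl is tipped over and stays lifted off the teeth (value of joint pawl above 0.45 rad), for 0.2 s.
2. with the pawl still lifted, the wheel has been turned back and presses on the buffer (value of joint buffer above 0.012 rad and value of joint pawl above 0.45 rad), for 0.2 s.
3. the pawl is back down on the teeth (value of joint pawl below 0.16 rad), for 0.2 s.
At the end, for the whole second after the job is handed in: The wheel is at rest against the buffer (buffer still squeezed by more than 0.006 rad), the pawl lies on the teeth (lift angle under 0.16 rad), both at rest (value of joint buffer above 0.006 rad and value of joint pawl below 0.16 rad and value of joint reel_wheel between 0.4 and 1.5 rad and velocity of joint pawl between -0.1 and 0.1 rad/s and velocity of joint reel_wheel between -0.1 and 0.1 rad/s); the robot touches nothing.
It fails at once if the buffer is squeezed by more than 0.12 rad (value of joint buffer above 0.12 rad).
It fails at once if the wheel is forced against the pawl (more than 20 N) (contact force between pawl and reel_wheel above 20 N).
It fails at once if a bystander is pushed more than 40 mm from its place or tipped over (distance of any of bottle0, bottle1, bottle2, bottle3, tub, colander, pot, spoon from where it was at the start of the episode above 0.04 m or angle between any of bottle0, bottle1, bottle2, bottle3, tub, colander, pot's own z axis and vertical above 0.6 rad).
It also fails if it takes over 69 s, if anything falls off the work surface, if the arm or the gripper's body presses on something with over 40 N, if the wrist force passes 120 N, or if a joint passes its speed limit or range.

## Working session

There is one attempt and no reset: what is moved stays moved. The work goes in short steps, Python scripts to look and compute and a shell command to move; the robot and the scene stay as the last step left them, time stands still between calls to the robot, and variables do not carry over. Pictures are saved under pics/ and viewed, at most 10 in all, crops included, and the job is handed in when it is done.

```bash
mkdir -p pics
python3 - <<'E'
from bench import manip
import cv2
for n in ("scene","top"):
    im=manip.camera(n); cv2.imwrite(f"pics/{n}0.png",cv2.cvtColor(im,cv2.COLOR_RGB2BGR))
    c=manip.calibration(n); print(n,c)
print(manip.sense())
E
```

```text
scene {'mtx': array([[386.1076679 ,   0.        , 273.78799494],
       [  0.        , 386.1076679 , 206.83466235],
       [  0.        ,   0.        ,   1.        ]]), 'k1': -0.006396431969655395, 'R': array([[ 0.48469845,  0.87453667,  0.01590657],
       [ 0.54832189, -0.28962981, -0.78451111],
       [-0.68147672,  0.38897324, -0.61991072]]), 't': array([-0.29246368, -0.20133705,  1.69347811])}
top {'mtx': array([[392.27275103,   0.        , 273.7446217 ],
       [  0.        , 392.27275103, 211.41934293],
       [  0.        ,   0.        ,   1.        ]]), 'k1': 0.03050874686991129, 'R': array([[-0.01477217, -0.99970324, -0.01937046],
       [-0.99274593,  0.01697565, -0.11902664],
       [ 0.11932014,  0.01747166, -0.99270209]]), 't': array([0.05017041, 0.52798331, 1.02658374])}
{'t': 0.1, 'qpos': array([-7.65476574e+01,  1.36815993e+01, -8.12235347e-01,  7.55847255e+01,
        1.01591567e-03,  8.99977662e+01]), 'qvel': array([ 0.06014689,  0.00372877,  0.12357223, -0.05012031,  0.06635085,
       -0.07646534]), 'effort': array([ 2.60123830e-03, -5.39717853e+01,  3.46998811e+01,  1.34606205e-02,
        1.76330304e-04,  6.08982390e-06]), 'ee_pos': array([ 0.12205197, -0.51022899,  0.23070373]), 'orientation': array([-1.79921440e+02, -1.01897749e-03,  1.34545750e+01]), 'wrist_force': array([-0.09089126, -0.44788519,  0.08538707]), 'wrist_torque': array([0.00802219, 0.07369706, 0.01757588]), 'grasp_force': 0.0, 'width': 0.0852424941011612}
```

View pics/scene0.png

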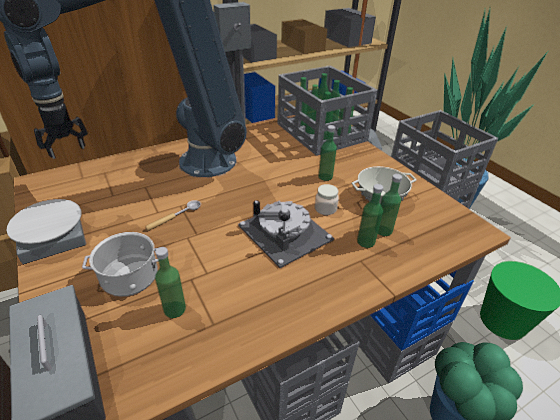

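View pics/top0.png

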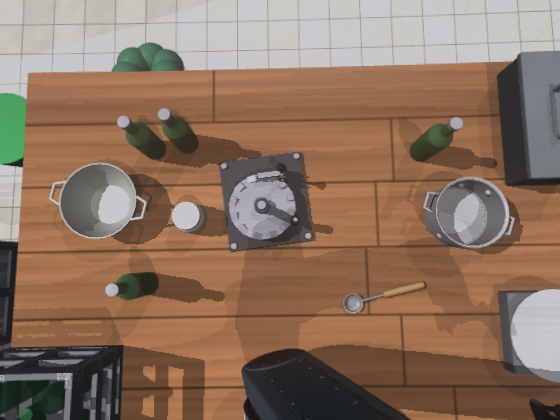

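The top view shows the reel with its hub at about (262,205), the pawl near (270,170) and the crank end near (294,219). The tub is at (188,216). In the scene view the reel is at about (285,225). I'll zoom in on both.

```bash
cat > h.py <<'E'
import numpy as np,cv2
from bench import manip
C={n:manip.calibration(n) for n in("scene","top")}
def ray(n,u,v):
    c=C[n];K=c["mtx"];d=np.array([(u-K[0,2])/K[0,0],(v-K[1,2])/K[1,1]]);s=d.copy()
    for _ in range(20): s=d/(1+c["k1"]*(s@s))
    return -c["R"].T@c["t"], c["R"].T@np.r_[s,1]
def plane(n,u,v,z):
    o,d=ray(n,u,v); return o+d*(z-o[2])/d[2]
def two(a,b):
    o1,d1=ray("scene",*a);o2,d2=ray("top",*b)
    s=np.linalg.lstsq(np.c_[d1,-d2],o2-o1,rcond=None)[0]
    p,q=o1+s[0]*d1,o2+s[1]*d2; return (p+q)/2,np.linalg.norm(p-q)
def px(n,X):
    c=C[n];p=c["R"]@np.asarray(X)+c["t"];s=p[:2]/p[2];s=s*(1+c["k1"]*(s@s));return c["mtx"][:2,:2]@s+c["mtx"][:2,2]
def crop(n,x,y,w,h,f,out):
    im=cv2.cvtColor(manip.camera(n),cv2.COLOR_RGB2BGR)[y:y+h,x:x+w]
    cv2.imwrite(out,cv2.resize(im,None,fx=f,fy=f,interpolation=cv2.INTER_CUBIC))
E
python3 - <<'E'
from h import *
crop("scene",230,175,120,95,6,"pics/s1.png"); crop("top",160,145,165,110,4.8,"pics/t1.png")
E
```

```text
(no output)
```

View pics/s1.png

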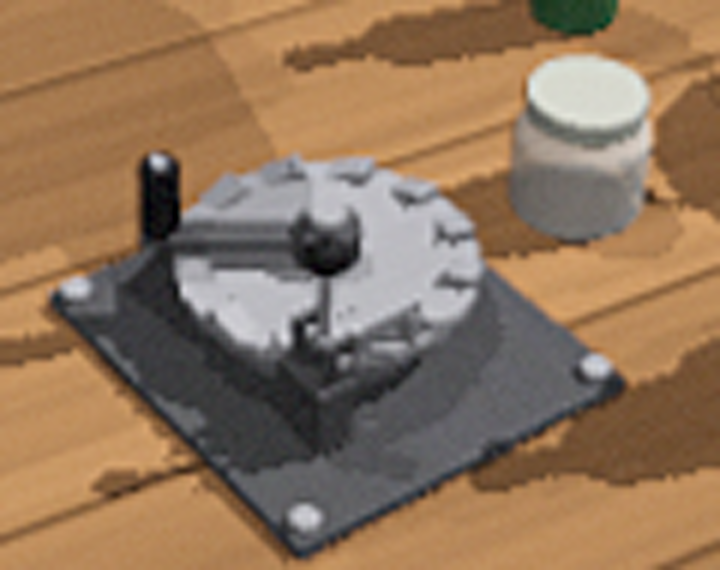

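View pics/t1.png

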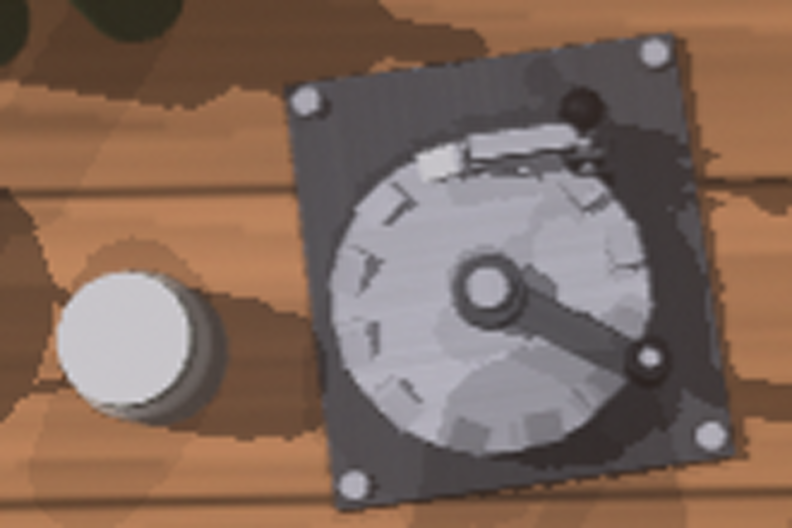

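The crops give these full-picture positions:

| Feature | Top view | Scene view |
|---|---|---|
| Pawl knob | (281,167) | (284,215) |
| Handle top | (295,219) | (256,201) |
| Hub | (262,205) | – |
| Tub cap | (185,215) | – |

The four plate bolts are also visible in the top crop.

Run:
```python
from h import *
np.set_printoptions(precision=4,suppress=True)
T=lambda U,V:((U+.5)/4.8-.5+160,(V+.5)/4.8-.5+145)
S=lambda U,V:((U+.5)/6-.5+230,(V+.5)/6-.5+175)
b=np.array([plane("top",*T(*p),.013) for p in((655,53),(306,100),(354,485),(711,435))])
ctr=b.mean(0);ex=(b[0]+b[1]-b[2]-b[3])[:2];yaw=np.arctan2(ex[1],ex[0])
print("bolts",b,"ctr",ctr,"yaw",np.degrees(yaw))
ax=plane("top",*T(490,287),.082);print("hub",ax)
print("knob two",two(S(326,243),T(582,108)),"plane",plane("top",*T(582,108),.132))
h=plane("top",*T(650,357),.117);print("handle two",two(S(157,160),T(650,357)),h,"r",np.linalg.norm((h-ax)[:2]), "ang",np.degrees(np.arctan2(*(h-ax)[1::-1])))
R=np.array([[np.cos(yaw),-np.sin(yaw)],[np.sin(yaw),np.cos(yaw)]])
hi=ax[:2]+R@[.078,-.062];print("hinge/knob pred",hi,"over",ax[:2]+R@[.078,-.092], "ctr in reel",R.T@(ctr-ax)[:2])
print("tub",plane("top",*T(122,338),.085))
```

```text
bolts [[ 0.6866 -0.0225  0.013 ]
 [ 0.6627  0.1808  0.013 ]
 [ 0.439   0.1535  0.013 ]
 [ 0.4641 -0.0495  0.013 ]] ctr [0.5631 0.0656 0.013 ] yaw 6.944312003468064
hub [0.5415 0.0717 0.082 ]
knob two (array([0.625, 0.021, 0.14 ]), np.float64(0.00035469501780469167)) plane [0.6268 0.0208 0.132 ]
handle two (array([ 0.4985, -0.012 ,  0.1197]), np.float64(0.00016981564075162136)) [ 0.4988 -0.0121  0.117 ] r 0.09399076719527401 ang -117.01005491393906
hinge/knob pred [0.6264 0.0196] over [ 0.63   -0.0102] ctr in reel [ 0.0208 -0.0087]
tub [0.5169 0.2687 0.085 ]
```

```bash
R='{"claw":-1,"x":0,"y":0,"z":0,"yaw":-8.35}'; python3 -m jog '[{"claw":-1,"x":0,"y":0,"z":0,"yaw":-8.35},{"claw":-1,"x":0,"y":0,"z":0,"yaw":-8.35},{"claw":-1,"x":0,"y":0,"z":0,"yaw":-8.35},{"claw":-1,"x":0,"y":0,"z":0,"yaw":-8.35},{"claw":-1,"x":0,"y":0,"z":0,"yaw":-8.35},{"claw":-1,"x":0,"y":0,"z":0,"yaw":-8.35},{"claw":-1,"x":0,"y":0,"z":0,"yaw":-8.35},{"claw":-1,"x":0,"y":0,"z":0,"yaw":-8.35},{"claw":-1,"x":0,"y":0,"z":0,"yaw":-8.35},{"claw":-1,"x":0,"y":0,"z":0,"yaw":-8.35}]' 40
python3 -m jog '[{"claw":-1,"x":2.5,"y":2.8,"z":0,"yaw":0},{"claw":-1,"x":2.5,"y":2.8,"z":0,"yaw":0},{"claw":-1,"x":2.5,"y":2.8,"z":0,"yaw":0},{"claw":-1,"x":2.5,"y":2.8,"z":0,"yaw":0},{"claw":-1,"x":2.5,"y":2.8,"z":0,"yaw":0},{"claw":-1,"x":2.5,"y":2.8,"z":0,"yaw":0},{"claw":-1,"x":2.5,"y":2.8,"z":0,"yaw":0},{"claw":-1,"x":2.5,"y":2.8,"z":0,"yaw":0},{"claw":-1,"x":2.5,"y":2.8,"z":0,"yaw":0},{"claw":-1,"x":2.5,"y":2.8,"z":0,"yaw":0}]'
python3 -c "
from bench import manip;print(manip.sense()['qpos'])"
```

```text
t: 1.45
ee_pos: [0.1221, -0.5104, 0.2311]
orientation: [-180.0, -0.0, 97.2]
wrist_force: [0.4, 0.1, -0.5]
width: -0.0002
grasp_force: 0.0
t: 2.7
ee_pos: [0.3705, -0.2274, 0.2313]
orientation: [180.0, -0.0, 97.0]
wrist_force: [0.1, -0.8, 0.3]
width: 0.0002
grasp_force: 0.0
[-3.15501098e+01  4.78283010e+00 -1.17263244e+01  7.34901041e+01
  2.26375370e-03  5.14983902e+01]
```

```bash
python3 -m jog '[{"claw":-1,"x":2.77,"y":3.15,"z":0,"yaw":0},{"claw":-1,"x":2.77,"y":3.15,"z":0,"yaw":0},{"claw":-1,"x":2.77,"y":3.15,"z":0,"yaw":0},{"claw":-1,"x":2.77,"y":3.15,"z":0,"yaw":0},{"claw":-1,"x":2.77,"y":3.15,"z":0,"yaw":0},{"claw":-1,"x":2.77,"y":3.15,"z":0,"yaw":0},{"claw":-1,"x":2.77,"y":3.15,"z":0,"yaw":0},{"claw":-1,"x":2.77,"y":3.15,"z":0,"yaw":0},{"claw":-1,"x":2.77,"y":3.15,"z":0,"yaw":0},{"claw":-1,"x":0,"y":0,"z":0,"yaw":0}]'
```

```text
t: 3.95
ee_pos: [0.6222, 0.0554, 0.2301]
orientation: [-180.0, -0.0, 97.1]
wrist_force: [-0.6, -0.6, -0.3]
width: -0.0003
grasp_force: 0.0
```

```bash
python3 -m jog '[{"claw":-1,"x":0,"y":0,"z":2.7,"yaw":0},{"claw":-1,"x":0,"y":0,"z":2.7,"yaw":0},{"claw":-1,"x":0,"y":0,"z":2.7,"yaw":0},{"claw":-1,"x":0,"y":0,"z":2.7,"yaw":0},{"claw":-1,"x":-0.7,"y":0,"z":0,"yaw":0},{"claw":-1,"x":-0.7,"y":0,"z":0,"yaw":0},{"claw":-1,"x":-0.7,"y":0,"z":0,"yaw":0},{"claw":-1,"x":-0.7,"y":0,"z":0,"yaw":0},{"claw":-1,"x":-0.7,"y":0,"z":0,"yaw":0},{"claw":-1,"x":-0.5,"y":0,"z":0,"yaw":0}]'
python3 -m jog '[{"claw":-1,"x":0,"y":0,"z":0,"yaw":0},{"claw":-1,"x":0,"y":0,"z":0,"yaw":0},{"claw":-1,"x":0,"y":0,"z":0,"yaw":0},{"claw":-1,"x":1.5,"y":0,"z":0,"yaw":0},{"claw":-1,"x":1.5,"y":0,"z":0,"yaw":0},{"claw":-1,"x":0,"y":0,"z":-3,"yaw":0},{"claw":-1,"x":0,"y":0,"z":-3,"yaw":0},{"claw":1,"x":0,"y":-4,"z":0,"yaw":0},{"claw":1,"x":0,"y":-4,"z":0,"yaw":0},{"claw":1,"x":0,"y":-4,"z":0,"yaw":0}]'
python3 - <<'E'
from h import *
crop("scene",200,125,160,120,5,"pics/s2.png")
E
```

```text
t: 5.2
ee_pos: [0.626, 0.013, 0.1234]
orientation: [180.0, -0.0, 96.9]
wrist_force: [0.3, -0.9, -0.0]
width: 0.0003
grasp_force: 0.0
t: 6.45
ee_pos: [0.5018, 0.0298, 0.1833]
orientation: [180.0, -0.0, 97.0]
wrist_force: [0.2, 0.6, 0.1]
width: 0.0543
grasp_force: 0.0
```

View pics/s2.png

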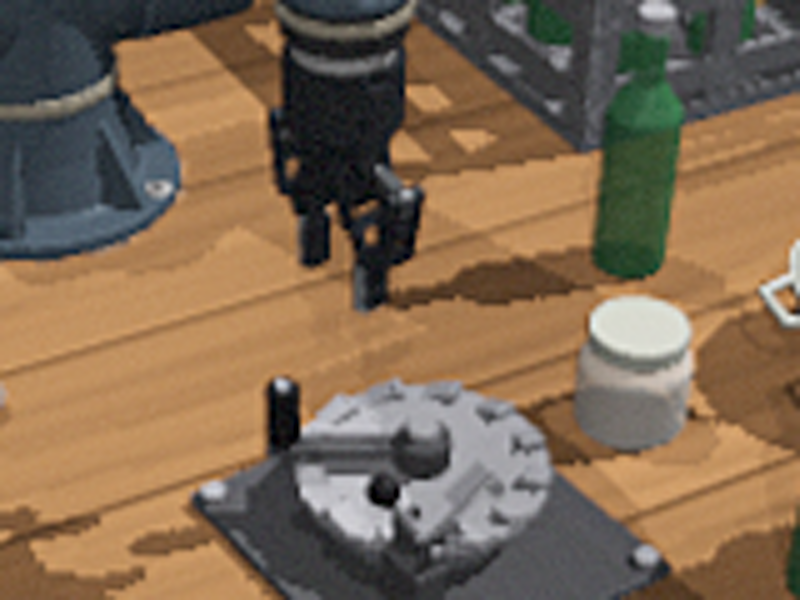

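The pawl is tipped over: the knob is now at crop (384,490) and the arm is raised off the teeth. Next I'll take the handle.

```bash
python3 -m jog '[{"claw":1,"x":-1.37,"y":-0.27,"z":0,"yaw":0},{"claw":1,"x":-1.37,"y":-0.27,"z":0,"yaw":0},{"claw":1,"x":-1.37,"y":-0.27,"z":0,"yaw":0},{"claw":1,"x":0,"y":0,"z":0,"yaw":0},{"claw":1,"x":0,"y":0,"z":2,"yaw":0},{"claw":1,"x":0,"y":0,"z":2,"yaw":0},{"claw":1,"x":0,"y":0,"z":2,"yaw":0},{"claw":1,"x":0,"y":0,"z":2,"yaw":0},{"claw":1,"x":0,"y":0,"z":2.3,"yaw":0},{"claw":1,"x":0,"y":0,"z":0,"yaw":0}]' 20
python3 -m jog '[{"claw":-1,"x":0,"y":0,"z":0,"yaw":0},{"claw":-1,"x":0,"y":0,"z":0,"yaw":0},{"claw":-1,"x":0,"y":0,"z":0,"yaw":0},{"claw":-1,"x":0,"y":0,"z":0,"yaw":0},{"claw":-1,"x":0,"y":0,"z":0,"yaw":0},{"claw":-1,"x":0,"y":0,"z":0,"yaw":0},{"claw":-1,"x":0,"y":0,"z":0,"yaw":0},{"claw":-1,"x":0,"y":0,"z":0,"yaw":0},{"claw":-1,"x":0,"y":0,"z":0,"yaw":0},{"claw":-1,"x":0,"y":0,"z":0,"yaw":0}]' 20
```

```text
t: 7.75
ee_pos: [0.499, -0.0128, 0.0789]
orientation: [-179.8, -0.0, 96.9]
wrist_force: [-0.2, -0.5, 0.6]
width: 0.0853
grasp_force: 0.0
t: 9.0
ee_pos: [0.5001, -0.013, 0.0808]
orientation: [180.0, 0.0, 96.9]
wrist_force: [-3.1, -0.8, 6.4]
width: 0.0233
grasp_force: 22.3
```

```bash
cat > arc.py <<'E'
import numpy as np
t=np.arange(0,1.45,.042);p=np.radians(-116.1)-t
x=9.45*np.cos(p-np.radians(97));y=9.45*np.cos(p-np.radians(7))
for a,dx,dy in zip(t[1:],np.diff(x),np.diff(y)): print("%.3f %.2f %.2f"%(a,dx,dy))
E
python3 arc.py
```

```text
0.042 0.22 -0.33
0.084 0.24 -0.32
0.126 0.25 -0.31
0.168 0.26 -0.30
0.210 0.28 -0.29
0.252 0.29 -0.27
0.294 0.30 -0.26
0.336 0.31 -0.25
0.378 0.32 -0.24
0.420 0.33 -0.22
0.462 0.34 -0.21
0.504 0.35 -0.19
0.546 0.35 -0.18
0.588 0.36 -0.16
0.630 0.37 -0.15
0.672 0.37 -0.13
0.714 0.38 -0.12
0.756 0.38 -0.10
0.798 0.39 -0.09
0.840 0.39 -0.07
0.882 0.39 -0.05
0.924 0.40 -0.04
0.966 0.40 -0.02
1.008 0.40 -0.00
1.050 0.40 0.01
1.092 0.40 0.03
1.134 0.39 0.05
1.176 0.39 0.06
1.218 0.39 0.08
1.260 0.38 0.10
1.302 0.38 0.11
1.344 0.38 0.13
1.386 0.37 0.14
1.428 0.36 0.16
```

```bash
python3 -m jog '[{"claw":-1,"x":0.22,"y":-0.33,"z":0,"yaw":0},{"claw":-1,"x":0.24,"y":-0.32,"z":0,"yaw":0},{"claw":-1,"x":0.25,"y":-0.31,"z":0,"yaw":0},{"claw":-1,"x":0.26,"y":-0.30,"z":0,"yaw":0},{"claw":-1,"x":0.28,"y":-0.29,"z":0,"yaw":0},{"claw":-1,"x":0.29,"y":-0.27,"z":0,"yaw":0},{"claw":-1,"x":0.30,"y":-0.26,"z":0,"yaw":0},{"claw":-1,"x":0.31,"y":-0.25,"z":0,"yaw":0},{"claw":-1,"x":0.32,"y":-0.24,"z":0,"yaw":0},{"claw":-1,"x":0.33,"y":-0.22,"z":0,"yaw":0}]'
python3 - <<'E'
from h import *
import numpy as np
s=manip.sense();v=s['ee_pos'][:2]-[.5415,.0717];print(np.hypot(*v),np.degrees(np.arctan2(v[1],v[0])),s['wrist_force'],s['grasp_force'])
E
```

```text
t: 10.25
ee_pos: [0.4684, 0.0108, 0.0808]
orientation: [-180.0, 0.1, 96.9]
wrist_force: [-3.7, -6.4, 9.6]
width: 0.0231
grasp_force: 22.5
0.09515347900811949 -140.22306840409544 [-3.67710179 -6.44077362  9.56076741] 22.53397822380066
```

```bash
cat > f.py <<'E'
from h import *
s=manip.sense();v=s['ee_pos'][:2]-[.5415,.0717];a=np.arctan2(v[1],v[0]);f=s['wrist_force']
print("t %.2f r %.4f ang %.3f radial %.2f tang-resist %.2f fz %.2f"%(s['t'],np.hypot(*v),(np.radians(-116.1)-a)%(2*np.pi),f[0]*np.cos(a)+f[1]*np.sin(a),-(f[0]*np.sin(a)-f[1]*np.cos(a)),f[2]))
E
python3 -m jog '[{"claw":-1,"x":0.15,"y":-0.15,"z":0,"yaw":0},{"claw":-1,"x":0.14,"y":-0.14,"z":0,"yaw":0},{"claw":-1,"x":0,"y":0,"z":0,"yaw":0},{"claw":-1,"x":0,"y":0,"z":0,"yaw":0},{"claw":-1,"x":0,"y":0,"z":0,"yaw":0},{"claw":-1,"x":0,"y":0,"z":0,"yaw":0},{"claw":-1,"x":0,"y":0,"z":0,"yaw":0},{"claw":-1,"x":0,"y":0,"z":0,"yaw":0},{"claw":-1,"x":0,"y":0,"z":0,"yaw":0},{"claw":-1,"x":0,"y":0,"z":0,"yaw":0}]' >/dev/null; python3 f.py
```

```text
t 11.50 r 0.0953 ang 0.464 radial 2.73 tang-resist 1.13 fz 8.25
```

```bash
python3 -m jog '[{"claw":-1,"x":0.17,"y":-0.12,"z":0,"yaw":0},{"claw":-1,"x":0.16,"y":-0.12,"z":0,"yaw":0},{"claw":-1,"x":0,"y":0,"z":0,"yaw":0},{"claw":-1,"x":0,"y":0,"z":0,"yaw":0},{"claw":-1,"x":0,"y":0,"z":0,"yaw":0},{"claw":-1,"x":0,"y":0,"z":0,"yaw":0},{"claw":-1,"x":0,"y":0,"z":0,"yaw":0},{"claw":-1,"x":0,"y":0,"z":0,"yaw":0},{"claw":-1,"x":0,"y":0,"z":0,"yaw":0},{"claw":-1,"x":0,"y":0,"z":0,"yaw":0}]' >/dev/null; python3 f.py
```

```text
t 12.75 r 0.0955 ang 0.506 radial 1.00 tang-resist 1.03 fz 6.46
```

```bash
python3 -m jog '[{"claw":-1,"x":0.17,"y":-0.10,"z":0,"yaw":0},{"claw":-1,"x":0.17,"y":-0.10,"z":0,"yaw":0},{"claw":-1,"x":0,"y":0,"z":0,"yaw":0},{"claw":-1,"x":0,"y":0,"z":0,"yaw":0},{"claw":-1,"x":0,"y":0,"z":0,"yaw":0},{"claw":-1,"x":0,"y":0,"z":0,"yaw":0},{"claw":-1,"x":0,"y":0,"z":0,"yaw":0},{"claw":-1,"x":0,"y":0,"z":0,"yaw":0},{"claw":-1,"x":0,"y":0,"z":0,"yaw":0},{"claw":-1,"x":0,"y":0,"z":0,"yaw":0}]' >/dev/null; python3 f.py
```

```text
t 14.00 r 0.0955 ang 0.547 radial 0.83 tang-resist 1.01 fz 5.73
```

```bash
python3 -m jog '[{"claw":-1,"x":0.18,"y":-0.09,"z":0,"yaw":0},{"claw":-1,"x":0.18,"y":-0.09,"z":0,"yaw":0},{"claw":-1,"x":0,"y":0,"z":0,"yaw":0},{"claw":-1,"x":0,"y":0,"z":0,"yaw":0},{"claw":-1,"x":0,"y":0,"z":0,"yaw":0},{"claw":-1,"x":0,"y":0,"z":0,"yaw":0},{"claw":-1,"x":0,"y":0,"z":0,"yaw":0},{"claw":-1,"x":0,"y":0,"z":0,"yaw":0},{"claw":-1,"x":0,"y":0,"z":0,"yaw":0},{"claw":-1,"x":0,"y":0,"z":0,"yaw":0}]' >/dev/null; python3 f.py
```

```text
t 15.25 r 0.0957 ang 0.589 radial 0.24 tang-resist 0.98 fz 5.50
```

```bash
python3 -m jog '[{"claw":-1,"x":0.18,"y":-0.08,"z":0,"yaw":0},{"claw":-1,"x":0.18,"y":-0.08,"z":0,"yaw":0},{"claw":-1,"x":0,"y":0,"z":0,"yaw":0},{"claw":-1,"x":0,"y":0,"z":0,"yaw":0},{"claw":-1,"x":0,"y":0,"z":0,"yaw":0},{"claw":-1,"x":0,"y":0,"z":0,"yaw":0},{"claw":-1,"x":0,"y":0,"z":0,"yaw":0},{"claw":-1,"x":0,"y":0,"z":0,"yaw":0},{"claw":-1,"x":0,"y":0,"z":0,"yaw":0},{"claw":-1,"x":0,"y":0,"z":0,"yaw":0}]' >/dev/null; python3 f.py
```

```text
t 16.50 r 0.0957 ang 0.630 radial 0.51 tang-resist 0.38 fz 5.67
```

```bash
python3 -m jog '[{"claw":-1,"x":0.19,"y":-0.07,"z":0,"yaw":0},{"claw":-1,"x":0.19,"y":-0.07,"z":0,"yaw":0},{"claw":-1,"x":0,"y":0,"z":0,"yaw":0},{"claw":-1,"x":0,"y":0,"z":0,"yaw":0},{"claw":-1,"x":0,"y":0,"z":0,"yaw":0},{"claw":-1,"x":0,"y":0,"z":0,"yaw":0},{"claw":-1,"x":0,"y":0,"z":0,"yaw":0},{"claw":-1,"x":0,"y":0,"z":0,"yaw":0},{"claw":-1,"x":0,"y":0,"z":0,"yaw":0},{"claw":-1,"x":0,"y":0,"z":0,"yaw":0}]' >/dev/null; python3 f.py
```

```text
t 17.75 r 0.0958 ang 0.673 radial 0.45 tang-resist -0.07 fz 5.66
```

```bash
python3 -m jog '[{"claw":-1,"x":0.19,"y":-0.06,"z":0,"yaw":0},{"claw":-1,"x":0.19,"y":-0.06,"z":0,"yaw":0},{"claw":-1,"x":0,"y":0,"z":0,"yaw":0},{"claw":-1,"x":0,"y":0,"z":0,"yaw":0},{"claw":-1,"x":0,"y":0,"z":0,"yaw":0},{"claw":-1,"x":0,"y":0,"z":0,"yaw":0},{"claw":-1,"x":0,"y":0,"z":0,"yaw":0},{"claw":-1,"x":0,"y":0,"z":0,"yaw":0},{"claw":-1,"x":0,"y":0,"z":0,"yaw":0},{"claw":-1,"x":0,"y":0,"z":0,"yaw":0}]' >/dev/null; python3 f.py
```

```text
t 19.00 r 0.0959 ang 0.715 radial 0.68 tang-resist 0.38 fz 6.11
```

```bash
python3 -m jog '[{"claw":-1,"x":0.19,"y":-0.05,"z":0,"yaw":0},{"claw":-1,"x":0.19,"y":-0.05,"z":0,"yaw":0},{"claw":-1,"x":0,"y":0,"z":0,"yaw":0},{"claw":-1,"x":0,"y":0,"z":0,"yaw":0},{"claw":-1,"x":0,"y":0,"z":0,"yaw":0},{"claw":-1,"x":0,"y":0,"z":0,"yaw":0},{"claw":-1,"x":0,"y":0,"z":0,"yaw":0},{"claw":-1,"x":0,"y":0,"z":0,"yaw":0},{"claw":-1,"x":0,"y":0,"z":0,"yaw":0},{"claw":-1,"x":0,"y":0,"z":0,"yaw":0}]' >/dev/null; python3 f.py
```

```text
t 20.25 r 0.0960 ang 0.756 radial 0.33 tang-resist 0.23 fz 6.66
```

```bash
python3 -m jog '[{"claw":-1,"x":0.19,"y":-0.04,"z":0,"yaw":0},{"claw":-1,"x":0.20,"y":-0.05,"z":0,"yaw":0},{"claw":-1,"x":0,"y":0,"z":0,"yaw":0},{"claw":-1,"x":0,"y":0,"z":0,"yaw":0},{"claw":-1,"x":0,"y":0,"z":0,"yaw":0},{"claw":-1,"x":0,"y":0,"z":0,"yaw":0},{"claw":-1,"x":0,"y":0,"z":0,"yaw":0},{"claw":-1,"x":0,"y":0,"z":0,"yaw":0},{"claw":-1,"x":0,"y":0,"z":0,"yaw":0},{"claw":-1,"x":0,"y":0,"z":0,"yaw":0}]' >/dev/null; python3 f.py
```

```text
t 21.50 r 0.0961 ang 0.798 radial 0.98 tang-resist 0.94 fz 7.63
```

```bash
python3 -m jog '[{"claw":-1,"x":0.19,"y":-0.04,"z":0,"yaw":0},{"claw":-1,"x":0.19,"y":-0.04,"z":0,"yaw":0},{"claw":-1,"x":0,"y":0,"z":0,"yaw":0},{"claw":-1,"x":0,"y":0,"z":0,"yaw":0},{"claw":-1,"x":0,"y":0,"z":0,"yaw":0},{"claw":-1,"x":0,"y":0,"z":0,"yaw":0},{"claw":-1,"x":0,"y":0,"z":0,"yaw":0},{"claw":-1,"x":0,"y":0,"z":0,"yaw":0},{"claw":-1,"x":0,"y":0,"z":0,"yaw":0},{"claw":-1,"x":0,"y":0,"z":0,"yaw":0}]' >/dev/null; python3 f.py
```

```text
t 22.75 r 0.0962 ang 0.838 radial 1.16 tang-resist 1.13 fz 5.95
```

```bash
python3 -m jog '[{"claw":-1,"x":0.19,"y":-0.03,"z":0,"yaw":0},{"claw":-1,"x":0.20,"y":-0.03,"z":0,"yaw":0},{"claw":-1,"x":0,"y":0,"z":0,"yaw":0},{"claw":-1,"x":0,"y":0,"z":0,"yaw":0},{"claw":-1,"x":0,"y":0,"z":0,"yaw":0},{"claw":-1,"x":0,"y":0,"z":0,"yaw":0},{"claw":-1,"x":0,"y":0,"z":0,"yaw":0},{"claw":-1,"x":0,"y":0,"z":0,"yaw":0},{"claw":-1,"x":0,"y":0,"z":0,"yaw":0},{"claw":-1,"x":0,"y":0,"z":0,"yaw":0}]' >/dev/null; python3 f.py
```

```text
t 24.00 r 0.0962 ang 0.879 radial 0.94 tang-resist 0.64 fz 6.00
```

```bash
python3 -m jog '[{"claw":-1,"x":0.20,"y":-0.02,"z":0,"yaw":0},{"claw":-1,"x":0.20,"y":-0.02,"z":0,"yaw":0},{"claw":-1,"x":0,"y":0,"z":0,"yaw":0},{"claw":-1,"x":0,"y":0,"z":0,"yaw":0},{"claw":-1,"x":0,"y":0,"z":0,"yaw":0},{"claw":-1,"x":0,"y":0,"z":0,"yaw":0},{"claw":-1,"x":0,"y":0,"z":0,"yaw":0},{"claw":-1,"x":0,"y":0,"z":0,"yaw":0},{"claw":-1,"x":0,"y":0,"z":0,"yaw":0},{"claw":-1,"x":0,"y":0,"z":0,"yaw":0}]' >/dev/null; python3 f.py
```

```text
t 25.25 r 0.0963 ang 0.921 radial 1.79 tang-resist 1.13 fz 6.85
```

```bash
python3 -m jog '[{"claw":-1,"x":0.20,"y":-0.02,"z":0,"yaw":0},{"claw":-1,"x":0.20,"y":-0.03,"z":0,"yaw":0},{"claw":-1,"x":0,"y":0,"z":0,"yaw":0},{"claw":-1,"x":0,"y":0,"z":0,"yaw":0},{"claw":-1,"x":0,"y":0,"z":0,"yaw":0},{"claw":-1,"x":0,"y":0,"z":0,"yaw":0},{"claw":-1,"x":0,"y":0,"z":0,"yaw":0},{"claw":-1,"x":0,"y":0,"z":0,"yaw":0},{"claw":-1,"x":0,"y":0,"z":0,"yaw":0},{"claw":-1,"x":0,"y":0,"z":0,"yaw":0}]' >/dev/null; python3 f.py
```

```text
t 26.50 r 0.0964 ang 0.963 radial -0.74 tang-resist 0.99 fz 6.66
```

```bash
python3 -m jog '[{"claw":-1,"x":0.20,"y":0,"z":0,"yaw":0},{"claw":-1,"x":0.20,"y":0,"z":0,"yaw":0},{"claw":-1,"x":0,"y":0,"z":0,"yaw":0},{"claw":-1,"x":0,"y":0,"z":0,"yaw":0},{"claw":-1,"x":0,"y":0,"z":0,"yaw":0},{"claw":-1,"x":0,"y":0,"z":0,"yaw":0},{"claw":-1,"x":0,"y":0,"z":0,"yaw":0},{"claw":-1,"x":0,"y":0,"z":0,"yaw":0},{"claw":-1,"x":0,"y":0,"z":0,"yaw":0},{"claw":-1,"x":0,"y":0,"z":0,"yaw":0}]' >/dev/null; python3 f.py
```

```text
t 27.75 r 0.0965 ang 1.004 radial -0.38 tang-resist 0.38 fz 6.67
```

```bash
python3 -m jog '[{"claw":-1,"x":0.20,"y":0,"z":0,"yaw":0},{"claw":-1,"x":0.20,"y":0,"z":0,"yaw":0},{"claw":-1,"x":0,"y":0,"z":0,"yaw":0},{"claw":-1,"x":0,"y":0,"z":0,"yaw":0},{"claw":-1,"x":0,"y":0,"z":0,"yaw":0},{"claw":-1,"x":0,"y":0,"z":0,"yaw":0},{"claw":-1,"x":0,"y":0,"z":0,"yaw":0},{"claw":-1,"x":0,"y":0,"z":0,"yaw":0},{"claw":-1,"x":0,"y":0,"z":0,"yaw":0},{"claw":-1,"x":0,"y":0,"z":0,"yaw":0}]' >/dev/null; python3 f.py
```

```text
t 29.00 r 0.0966 ang 1.046 radial 0.22 tang-resist 1.38 fz 5.49
```

```bash
python3 -m jog '[{"claw":-1,"x":0.20,"y":0.01,"z":0,"yaw":0},{"claw":-1,"x":0.20,"y":0,"z":0,"yaw":0},{"claw":-1,"x":0,"y":0,"z":0,"yaw":0},{"claw":-1,"x":0,"y":0,"z":0,"yaw":0},{"claw":-1,"x":0,"y":0,"z":0,"yaw":0},{"claw":-1,"x":0,"y":0,"z":0,"yaw":0},{"claw":-1,"x":0,"y":0,"z":0,"yaw":0},{"claw":-1,"x":0,"y":0,"z":0,"yaw":0},{"claw":-1,"x":0,"y":0,"z":0,"yaw":0},{"claw":-1,"x":0,"y":0,"z":0,"yaw":0}]' >/dev/null; python3 f.py
```

```text
t 30.25 r 0.0967 ang 1.087 radial -0.51 tang-resist 0.32 fz 6.76
```

```bash
python3 -m jog '[{"claw":-1,"x":0.20,"y":0.02,"z":0,"yaw":0},{"claw":-1,"x":0.20,"y":0.02,"z":0,"yaw":0},{"claw":-1,"x":0,"y":0,"z":0,"yaw":0},{"claw":-1,"x":0,"y":0,"z":0,"yaw":0},{"claw":-1,"x":0,"y":0,"z":0,"yaw":0},{"claw":-1,"x":0,"y":0,"z":0,"yaw":0},{"claw":-1,"x":0,"y":0,"z":0,"yaw":0},{"claw":-1,"x":0,"y":0,"z":0,"yaw":0},{"claw":-1,"x":0,"y":0,"z":0,"yaw":0},{"claw":-1,"x":0,"y":0,"z":0,"yaw":0}]' >/dev/null; python3 f.py
```

```text
t 31.50 r 0.0967 ang 1.129 radial -0.71 tang-resist 0.43 fz 5.55
```

```bash
python3 -m jog '[{"claw":-1,"x":0.20,"y":0.02,"z":0,"yaw":0},{"claw":-1,"x":0.20,"y":0.03,"z":0,"yaw":0},{"claw":-1,"x":0,"y":0,"z":0,"yaw":0},{"claw":-1,"x":0,"y":0,"z":0,"yaw":0},{"claw":-1,"x":0,"y":0,"z":0,"yaw":0},{"claw":-1,"x":0,"y":0,"z":0,"yaw":0},{"claw":-1,"x":0,"y":0,"z":0,"yaw":0},{"claw":-1,"x":0,"y":0,"z":0,"yaw":0},{"claw":-1,"x":0,"y":0,"z":0,"yaw":0},{"claw":-1,"x":0,"y":0,"z":0,"yaw":0}]'; python3 f.py
```

```text
t: 32.75
ee_pos: [0.4448, 0.0767, 0.0808]
orientation: [179.9, 0.0, 96.9]
wrist_force: [0.6, -2.1, 4.6]
width: 0.0235
grasp_force: 22.4
t 32.75 r 0.0968 ang 1.167 radial -0.72 tang-resist 2.08 fz 4.65
```

```bash
python3 -m jog '[{"claw":-1,"x":0.10,"y":0.02,"z":0,"yaw":0},{"claw":-1,"x":0.10,"y":0.01,"z":0,"yaw":0},{"claw":-1,"x":0,"y":0,"z":0,"yaw":0},{"claw":-1,"x":0,"y":0,"z":0,"yaw":0},{"claw":-1,"x":0,"y":0,"z":0,"yaw":0},{"claw":-1,"x":0,"y":0,"z":0,"yaw":0},{"claw":-1,"x":0,"y":0,"z":0,"yaw":0},{"claw":-1,"x":0,"y":0,"z":0,"yaw":0},{"claw":-1,"x":0,"y":0,"z":0,"yaw":0},{"claw":-1,"x":0,"y":0,"z":0,"yaw":0}]'; python3 f.py
```

```text
t: 34.0
ee_pos: [0.4449, 0.0784, 0.0808]
orientation: [179.9, 0.1, 96.9]
wrist_force: [2.4, -5.5, 6.7]
width: 0.0234
grasp_force: 22.4
t 34.00 r 0.0968 ang 1.184 radial -2.82 tang-resist 5.36 fz 6.69
```

```bash
python3 -m jog '[{"claw":-1,"x":0.10,"y":0.03,"z":0,"yaw":0},{"claw":-1,"x":0.05,"y":0.02,"z":0,"yaw":0},{"claw":-1,"x":0,"y":0,"z":0,"yaw":0},{"claw":-1,"x":0,"y":0,"z":0,"yaw":0},{"claw":-1,"x":0,"y":0,"z":0,"yaw":0},{"claw":-1,"x":0,"y":0,"z":0,"yaw":0},{"claw":-1,"x":0,"y":0,"z":0,"yaw":0},{"claw":-1,"x":0,"y":0,"z":0,"yaw":0},{"claw":-1,"x":0,"y":0,"z":0,"yaw":0},{"claw":-1,"x":0,"y":0,"z":0,"yaw":0}]'; python3 f.py
```

```text
t: 35.25
ee_pos: [0.445, 0.0796, 0.0808]
orientation: [180.0, 0.1, 96.9]
wrist_force: [-0.4, -6.7, 7.7]
width: 0.0236
grasp_force: 22.4
t 35.25 r 0.0968 ang 1.197 radial -0.16 tang-resist 6.74 fz 7.69
```

```bash
python3 -m jog '[{"claw":-1,"x":-0.05,"y":-0.01,"z":0,"yaw":0},{"claw":-1,"x":-0.05,"y":-0.01,"z":0,"yaw":0},{"claw":-1,"x":-0.05,"y":-0.01,"z":0,"yaw":0},{"claw":-1,"x":0,"y":0,"z":0,"yaw":0},{"claw":-1,"x":0,"y":0,"z":0,"yaw":0},{"claw":-1,"x":0,"y":0,"z":0,"yaw":0},{"claw":-1,"x":0,"y":0,"z":0,"yaw":0},{"claw":-1,"x":0,"y":0,"z":0,"yaw":0},{"claw":-1,"x":0,"y":0,"z":0,"yaw":0},{"claw":-1,"x":0,"y":0,"z":0,"yaw":0}]'; python3 f.py
```

```text
t: 36.5
ee_pos: [0.445, 0.0788, 0.0808]
orientation: [179.9, 0.0, 96.9]
wrist_force: [-0.5, -2.3, 6.7]
width: 0.0234
grasp_force: 22.4
t 36.50 r 0.0968 ang 1.188 radial 0.32 tang-resist 2.36 fz 6.71
```

```bash
python3 -m jog '[{"claw":1,"x":0,"y":0,"z":0,"yaw":0},{"claw":1,"x":0,"y":0,"z":0,"yaw":0},{"claw":1,"x":0,"y":0,"z":0,"yaw":0},{"claw":1,"x":0,"y":0,"z":0,"yaw":0},{"claw":1,"x":0,"y":0,"z":0,"yaw":0},{"claw":1,"x":0,"y":0,"z":0,"yaw":0},{"claw":1,"x":0,"y":0,"z":-2,"yaw":0},{"claw":1,"x":0,"y":0,"z":-3,"yaw":0},{"claw":1,"x":0,"y":0,"z":-3.5,"yaw":0},{"claw":1,"x":0,"y":0,"z":-3.5,"yaw":0}]'
python3 -m jog '[{"claw":-1,"x":-2.5,"y":2.88,"z":0,"yaw":0},{"claw":-1,"x":-2.5,"y":2.88,"z":0,"yaw":0},{"claw":-1,"x":-2.5,"y":2.88,"z":0,"yaw":0},{"claw":-1,"x":-2.5,"y":2.88,"z":0,"yaw":0},{"claw":-1,"x":-2.5,"y":2.88,"z":0,"yaw":0},{"claw":-1,"x":-2.5,"y":2.88,"z":0,"yaw":0},{"claw":-1,"x":0,"y":0,"z":0,"yaw":0},{"claw":-1,"x":0,"y":0,"z":0,"yaw":0},{"claw":-1,"x":0,"y":0,"z":0,"yaw":0},{"claw":-1,"x":0,"y":0,"z":0,"yaw":0}]'
python3 - <<'E'
from h import *
print(px("top",[.6298,-.0093,.124]),px("top",[.6347,-.049,.2]))
crop("top",160,130,200,150,4,"pics/t3.png")
E
```

```text
t: 37.75
ee_pos: [0.4445, 0.0788, 0.2014]
orientation: [-180.0, -0.0, 97.0]
wrist_force: [0.7, 0.3, 0.1]
width: 0.0852
grasp_force: 0.0
t: 39.0
ee_pos: [0.6339, -0.0486, 0.2008]
orientation: [180.0, -0.0, 97.0]
wrist_force: [-0.0, 0.0, -0.2]
width: 0.0001
grasp_force: 0.0
[292.90168054 166.43070641] [311.09910994 156.30473576]
```

View pics/t3.png

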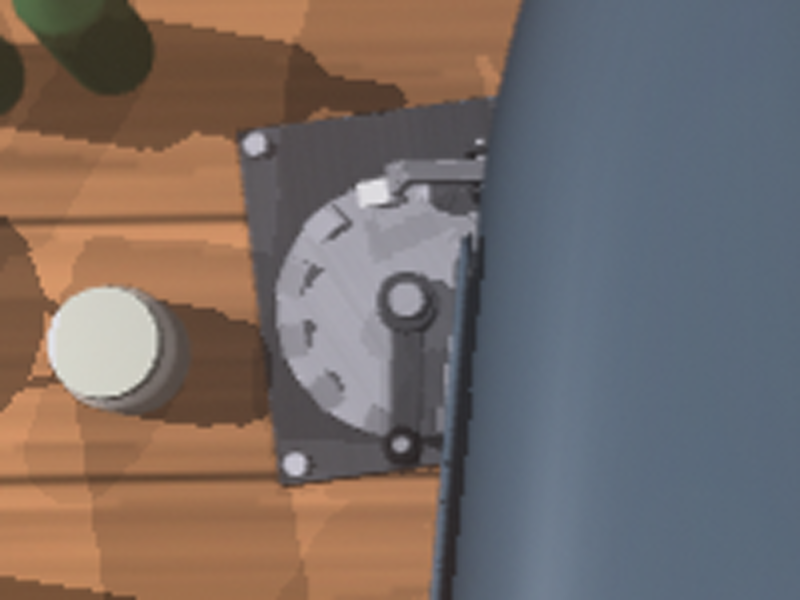

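The handle is at crop (402,444) and the pawl is still raised, so I'll tip the pawl back.

```bash
python3 -m jog '[{"claw":-1,"x":0,"y":0,"z":2.8,"yaw":0},{"claw":-1,"x":0,"y":0,"z":2.8,"yaw":0},{"claw":-1,"x":0,"y":0,"z":2.8,"yaw":0},{"claw":-1,"x":0.5,"y":0,"z":0,"yaw":0},{"claw":-1,"x":0.6,"y":0,"z":0,"yaw":0},{"claw":-1,"x":0.6,"y":0,"z":0,"yaw":0},{"claw":-1,"x":0.6,"y":0,"z":0,"yaw":0},{"claw":-1,"x":0.6,"y":0,"z":0,"yaw":0},{"claw":-1,"x":0.6,"y":0,"z":0,"yaw":0},{"claw":-1,"x":0.5,"y":0,"z":0,"yaw":0}]'
python3 -m jog '[{"claw":-1,"x":0,"y":0,"z":0,"yaw":0},{"claw":-1,"x":0,"y":0,"z":0,"yaw":0},{"claw":-1,"x":0,"y":0,"z":0,"yaw":0},{"claw":-1,"x":-2,"y":0,"z":0,"yaw":0},{"claw":-1,"x":-2,"y":0,"z":0,"yaw":0},{"claw":-1,"x":-4,"y":0,"z":-1,"yaw":0},{"claw":-1,"x":-5,"y":-2,"z":-3,"yaw":0},{"claw":-1,"x":-5,"y":-3,"z":-3,"yaw":0},{"claw":-1,"x":0,"y":-5,"z":-1,"yaw":0},{"claw":-1,"x":0,"y":-5,"z":0,"yaw":0}]'
python3 - <<'E'
from h import *
crop("top",160,130,200,150,4,"pics/t4.png");crop("scene",230,175,120,95,5,"pics/s4.png")
E
```

```text
t: 40.3
ee_pos: [0.6294, -0.009, 0.1163]
orientation: [-180.0, -0.0, 97.0]
wrist_force: [-0.0, 0.0, -0.3]
width: -0.0001
grasp_force: 0.0
t: 41.55
ee_pos: [0.5023, -0.2062, 0.1956]
orientation: [179.9, 0.1, 96.8]
wrist_force: [0.2, -0.6, -0.1]
width: -0.0001
grasp_force: 0.0
```

View pics/t4.png

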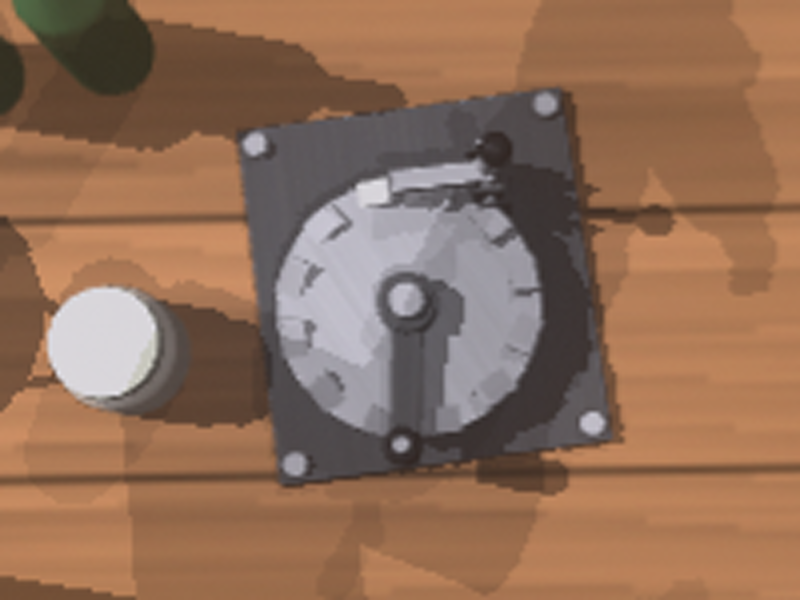

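View pics/s4.png

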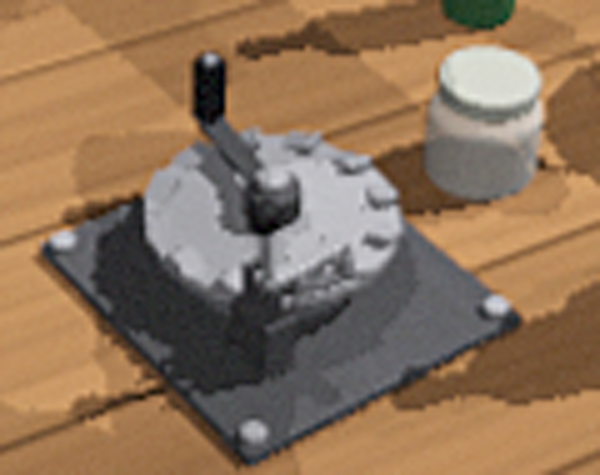

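The knob is at top crop (494,149), about 5 mm from its down position. That is a lift of roughly 0.08 rad, so the pawl is resting on the teeth. The handle has not moved from (402,444), the tub is in place and the arm is clear.

```bash
python3 -c "
from bench import manip;print(manip.sign_off())"
```

```text
the job is handed in; nothing more can be done
None
```

I handed the job in at about 42 s; no verdict came back. The wheel was left against the buffer, which I pressed to roughly 0.04 rad judging by the handle force. The last pictures show the pawl back down on the teeth (lift about 0.08 rad), the handle unmoved and the arm clear.

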